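# Nudge the two paint cakes into their wells

## Robot

A 7-joint arm with a two-finger parallel gripper is mounted at the origin on the work surface. World frame = base frame: x ahead of the robot, y to its left, z up, the work surface at z = 0. Lengths are in m, angles in rad, forces in N, time in s.
With the tool pointing down it reaches from about 0.425 to 0.8 m from the base axis. Payload 8.3 kg.
Tool frame: the origin (TCP) lies at the very end of the fingers, on their centre line; the grasp point (between the pads) lies 19 mm behind it (arm.pinch_z is the distance from the TCP to the grasp point, in m); z points along the fingers, y is the direction in which the jaws open and shut (so a half turn about z gives the same grasp; the last joint's range is limited). The gripper opens to 85 mm and grips with 20 to 120 N. Pads are 22 mm wide; open, the fingers measure 114 mm over their backs; the gripper's body (76 mm by 85 mm) begins 54 mm behind the grasp point. The pads swing forward as they close: fully open they stand 13 mm farther back than shut.
Start: joints at [1.136, 0.383, 0.016, 1.37, -0.006, 1.388, -0.046], TCP at [0.227, -0.582, 0.231] pointing down, gripper open.
Joint ranges: [-2.95, 2.95], [-0.25, 2.06], [-1.52, 1.56], [0.18, 2.33], [-1.44, 4.58], [0.02, 2.06], [-3.01, 3.01]. Speed limits (rad/s): [2.39, 2.39, 3.01, 3.01, 3.14, 3.14, 3.14].

## Interface

Orientations are given as a unit quaternion [w, x, y, z].
In Python, from plant import arm, solver, imaging gives the robot as it stands. The module is installed in compiled form; this text tells all that it offers. Calls block until the motion is done:
- arm.movep(position, orientation): joint-space move of the TCP to a pose.
- arm.movel(position, attitude=None, v=0.15): straight line of the TCP; attitude=None keeps the orientation; v is the mean speed in m/s.
- arm.move_j(angles): joint-space move.
- arm.move_gripper(opening, force=None): finger opening in m; force is the grip in N (None keeps the last); returns when the fingers have stopped.
- arm.pause(seconds).
- solver.ik(position, orientation): joint angles nearest the present ones, or None.
- arm.get_state(): the state.
- imaging.snapshot(name): name is "scene" or "side" or "wrist"; returns a dict with "pixels" (480x640x3 uint8, blue, green, red), "range_z" (480x640 float32, m along the optical axis (not along the pixel's ray), 0 where there is no reading), "K" (3x3 intrinsics, pixels), "rvec" (rotation vector, rad) and "tvec" (3), from world to camera coordinates, as OpenCV has them. Camera axes: x right, y down, z forward; pixel columns grow to the right and rows downward; lengths in m; the calibration is good to about 2 mm. A picture is of the moment at which its call begins.
A pose or a line that the arm cannot do raises arm.Unreachable and nothing moves.
- arm.close_job(): hands the job in, once; it reports no verdict.
The state is a dict: "clock": time; "joints": joint angles; "joint_vel": joint speeds; "effort": joint torques, N m; "tool_pos": TCP position; "tool_rot": TCP orientation; "contact_force": force on the tool from outside, world axes, zero at the start; "torque": the same for the moment, N m; "width": finger opening in m.
Only numpy, scipy, OpenCV 4.12 (cv2) and the standard library are available. Lean on these libraries where they do the work, as an engineer would, in place of code of your own. Each camera call takes 0.05 s, during which the arm holds its last target. There are 200 camera calls.

## Task

Two loose cakes of hard paint lie on the deck of the white palette. With the fingertips, push each one along the deck until it drops into the empty well of its own size, the large cake into the large well and the small cake into the small well, both lying flat and flush. Do not pick the cakes up or push them off the palette, and leave everything else on the table and the palette where it is.

Things in the scene. Friction and masses are not known exactly. Their poses are not given: they have to be found in the camera images.
- tray: White fixed palette slab, 240 (x) by 340 (y) by 22 mm high. Origin at the centre of its underside, on the table. Its flat top (the deck, no border) is 22 mm above the table. In its far half, at x = 60 mm, a row of four round wells, 12 mm deep, 1 mm chamfer, grey floors: small filled, large empty, small empty, large filled, at y = 133, 65, -65, -133 mm. The near half is bare deck.
- well_large (a point): Centre of the mouth of the empty large well, at deck height; the well is 60 mm across and 12 mm deep.
- well_small (a point): Centre of the mouth of the empty small well, at deck height; the well is 44 mm across and 12 mm deep. (The small cake would also drop into the large well, where it does not belong.)
- cake_large: Loose plain black disc of hard paint, 56 mm across, 12 mm thick, about 45 g, lying on the near half of the deck in front of either well. Origin at the centre of its underside. Slides under a light push; drops only when nearly centred on the well, its top then level with the deck (underside 10 mm above the table). If cocked on the rim, a light press on top seats it.
- cake_small: Loose plain black disc of hard paint, 40 mm across and 12 mm thick, about 25 g, otherwise like the large one. Origin at the centre of its underside.
- seated_large: Bystander: large black cake, 56 mm across, already seated flush in the large well at the palette's -y end. Origin at the centre of its underside.
- seated_small: Bystander: small black cake, 40 mm across, already seated flush in the small well at the palette's +y end. Origin at the centre of its underside.
- pot: Bystander: small closed terracotta-brown paint pot with white cap, 28 mm across, 36 mm tall, standing on the deck between the two empty wells near the far edge. Origin at the centre of its underside.
- cheese_box: Bystander: round wooden cheese box, 114 mm across, 37 mm tall, standing on the table to the left or right of the palette. Origin at the centre of its underside.
- water_cup: Bystander: glass cup, 72 mm across, 85 mm tall, on the table to the left or right of the palette. Origin at the centre of its underside.
- saucer: Bystander: flat white saucer, 120 mm across, 15 mm tall, on the table to the right of the palette. Origin at the centre of its underside.
- brush: Bystander: paint brush, 190 mm long, lying on the table to the left of the palette. Origin under its middle. Its x runs along it from handle to bristles.
Not all that is in view belongs to the job. What is shaped like the cake_small but green or turquoise is not meant.

How it is judged:
At the end, for the whole second after the job is handed in: The large cake lies in the empty large well and the small cake in the empty small well: each centred within 4 mm, its underside within 2.5 mm of the well's floor, flat within about 4.5 degrees, and at rest (horizontal distance between cake_large and well_large below 0.004 m and z of each of cake_large, cake_small in the frame of tray below 0.0125 m and angle between each of cake_large, cake_small's own z axis and vertical below 0.08 rad and linear speed of each of cake_large, cake_small below 0.02 m/s and horizontal distance between cake_small and well_small below 0.004 m); the robot touches nothing.
It fails at once if a cake is lifted (more than 6 mm above the deck) or tipped up (more than 40 degrees) (z of any of cake_large, cake_small in the frame of tray above 0.028 m or angle between any of cake_large, cake_small's own z axis and vertical above 0.7 rad).
It fails at once if a cake is pushed off the palette (z of any of cake_large, cake_small in the frame of tray below 0.004 m).
It fails at once if a cake that was already seated is moved out of its well (more than 10 mm) (distance of any of seated_large, seated_small from where it was at the start of the episode above 0.01 m).
It fails at once if another thing on the table or the palette is moved more than 15 mm or knocked over (distance of any of pot, cheese_box, water_cup, saucer, brush from where it was at the start of the episode above 0.015 m or angle between any of pot, water_cup, cheese_box's own z axis and vertical above 0.5 rad).
It also fails if it takes over 54 s, if anything falls off the work surface, if the arm or the gripper's body presses on something with over 40 N, if the wrist force passes 120 N, or if a joint passes its speed limit or range.

## Working session

There is one attempt and no reset: what is moved stays moved. The work goes in short steps, each a Python script; the robot and the scene stay as the last script left them, time stands still between calls to the robot, and variables do not carry over. Pictures are saved under pics/ and viewed, about 8 in all and at most 12, crops included, and the job is handed in when it is done.

```bash
mkdir -p pics; cat > h.py <<'E'
import numpy as np, cv2
from plant import arm, solver, imaging
def snap(n):
    s=imaging.snapshot(n); s['R']=cv2.Rodrigues(np.array(s['rvec'],float))[0]; s['t']=np.array(s['tvec'],float).ravel(); return s
def ray(s,uv,z):
    K=s['K']; d=s['R'].T@np.linalg.inv(K)@np.array([uv[0],uv[1],1.]); c=-s['R'].T@s['t']
    return c+d*(z-c[2])/d[2]
def proj(s,p):
    q=s['K']@(s['R']@np.array(p,float)+s['t']); return q[:2]/q[2]
E
python3 - <<'E'
from h import *
for n in ("scene","side"):
    s=snap(n); cv2.imwrite(f'pics/{n}0.png',s['pixels']); print(n,-s['R'].T@s['t'],s['R'][2])
st=arm.get_state(); print(st['clock'],st['tool_pos'],st['tool_rot'],st['width'])
E
```

```text
scene [1.29954947 0.25359109 1.16071745] [-0.56143244 -0.20185071 -0.8025272 ]
side [-0.22770728  0.6963237   0.79345758] [ 0.57378249 -0.56917964 -0.58890422]
0.1 [ 0.22693455 -0.58185658  0.23037928] [-8.66109930e-04  9.82761810e-01  1.84874135e-01 -1.70366074e-04] 0.08507098524639903
```

View pics/scene0.png

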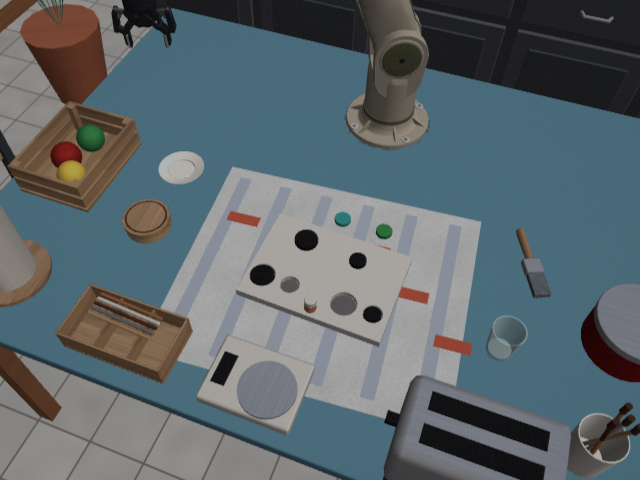

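View pics/side0.png

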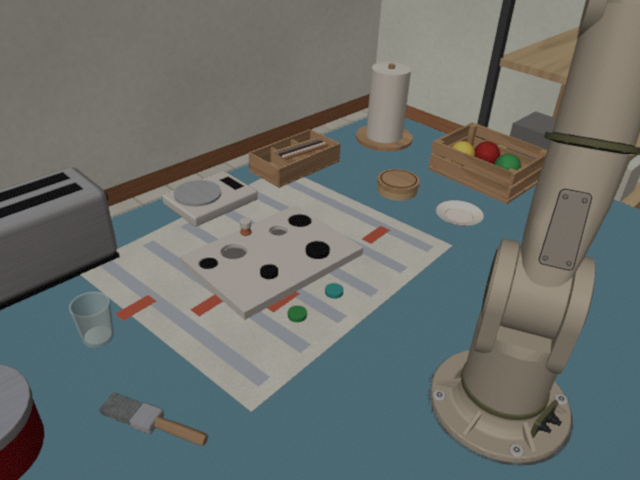

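The scene view shows the loose large cake at about (306,240), the loose small one at (358,260), the empty large well at (344,303) and the empty small well at (290,284). The pot stands at (310,303). The side view agrees: loose large (318,250), loose small (269,271). Each cake lies in front of the other's well, so the pushes go diagonally.

```bash
cat >> h.py <<'E'
def blobs(s,mask,zs=(.022,.034),amin=80,lo=None):
    out=[]
    for c in cv2.findContours(mask,cv2.RETR_EXTERNAL,cv2.CHAIN_APPROX_NONE)[0]:
        if cv2.contourArea(c)<amin: continue
        r=[]
        for z in zs:
            p=np.array([ray(s,q[0],z)[:2] for q in c]); (x,y),rad=cv2.minEnclosingCircle((p*1000).astype(np.float32))
            A=cv2.contourArea((p*1000).astype(np.float32)); m=cv2.moments((p*1000).astype(np.float32))
            r.append((round(m['m10']/m['m00'],1),round(m['m01']/m['m00'],1),round(2*rad,1),round(2*np.sqrt(A/np.pi),1)))
        out.append((c.mean(0)[0].round(0).tolist(),r))
    return out
E
python3 - <<'E'
from h import *
for n in ("scene","side"):
    s=snap(n); im=s['pixels']; g=im.max(2); 
    # palette: largest non-black quad region by depth height ~22mm
    v,u=np.mgrid[:480,:640]; d=s['range_z']
    P=np.stack([(u-s['K'][0,2])/s['K'][0,0]*d,(v-s['K'][1,2])/s['K'][1,1]*d,d],-1)-s['t']
    W=P@s['R']
    H=((W[...,2]>.014)&(W[...,2]<.045)&(d>0)&(W[...,0]>.3)&(W[...,0]<.9)&(abs(W[...,1])<.3)).astype(np.uint8)*255
    H=cv2.morphologyEx(H,cv2.MORPH_OPEN,np.ones((3,3)));
    cs=cv2.findContours(H,cv2.RETR_EXTERNAL,cv2.CHAIN_APPROX_SIMPLE)[0]; c=max(cs,key=cv2.contourArea)
    top=np.array([ray(s,q[0],.022)[:2]*1000 for q in c],np.float32); print(n,'tray rect',cv2.minAreaRect(top))
    M=np.zeros_like(H); cv2.drawContours(M,[cv2.convexHull(c)],-1,255,-1)
    print('depth z',[ (W[r,cc,2].round(4)) for r,cc in ([(240,306),(260,358),(314,372),(274,262)] if n=='scene' else [(250,318),(271,269)])])
    for b in blobs(s,((g<50)&(M>0)).astype(np.uint8)*255): print('black',b)
    gr=((g>=50)&(g<150)&(im.max(2)-im.min(2)<25)&(M>0)).astype(np.uint8)*255
    for b in blobs(s,gr,(.022,.010)): print('grey',b)
    b=im.astype(int); cap=((b[...,2]-b[...,0]>35)&(M>0)).astype(np.uint8)*255
    for q in blobs(s,cap,(.04,),20): print('pot',q)
E
```

```text
scene tray rect ((574.4140625, 21.061294555664062), (340.5934143066406, 244.99072265625), 88.208740234375)
depth z [np.float64(0.0306), np.float64(0.0315), np.float64(0.0178), np.float64(0.0238)]
black ([372.0, 314.0], [(638.3, 152.5, 40.0, np.float64(37.3)), (645.3, 153.6, 39.6, np.float64(36.9))])
black ([262.0, 275.0], [(629.9, -113.0, 56.2, np.float64(53.5)), (636.9, -109.1, 55.6, np.float64(53.0))])
black ([357.0, 260.0], [(514.2, 77.9, 44.0, np.float64(39.6)), (522.5, 79.8, 43.6, np.float64(39.2))])
black ([306.0, 240.0], [(500.8, -55.2, 59.8, np.float64(55.4)), (509.3, -51.9, 59.1, np.float64(54.9))])
grey ([343.0, 303.0], [(635.4, 85.1, 62.3, np.float64(59.6)), (628.4, 83.3, 62.9, np.float64(60.2))])
grey ([307.0, 316.0], [(694.8, 24.4, 337.9, np.float64(37.8)), (688.4, 22.0, 341.5, np.float64(38.2))])
grey ([289.0, 284.0], [(631.3, -44.9, 46.1, np.float64(43.5)), (624.3, -48.0, 46.6, np.float64(44.0))])
pot ([311.0, 309.0], [(685.7, 27.2, 24.9, np.float64(14.2))])
side tray rect ((569.893798828125, 22.645538330078125), (347.4795837402344, 251.50437927246094), 88.131156921386
[... 560 characters left out ...]
oat64(51.5))])
grey ([208.0, 263.0], [(636.1, 154.1, 49.0, np.float64(45.5)), (649.6, 145.6, 49.8, np.float64(46.2))])
grey ([233.0, 251.0], [(633.8, 86.2, 65.4, np.float64(60.6)), (647.2, 76.7, 66.4, np.float64(61.6))])
grey ([317.0, 250.0], [(511.8, -59.9, 77.2, np.float64(67.8)), (523.3, -71.7, 78.4, np.float64(68.9))])
grey ([278.0, 279.0], [(480.3, 67.2, 414.1, np.float64(75.1)), (491.3, 57.4, 420.5, np.float64(76.3))])
grey ([278.0, 230.0], [(630.5, -44.0, 49.0, np.float64(44.5)), (643.8, -55.6, 49.8, np.float64(45.2))])
grey ([299.0, 220.0], [(628.0, -112.6, 65.7, np.float64(61.8)), (641.3, -125.2, 66.7, np.float64(62.8))])
pot ([245.0, 232.0], [(655.9, 33.6, 28.5, np.float64(23.8))])
```

```bash
cat >> h.py <<'E'
WL=np.array([.6346,.0856]); WS=np.array([.631,-.0445]); CL=np.array([.505,-.0525]); CS=np.array([.518,.079])
def down(a): return np.array([0,np.cos(a/2),np.sin(a/2),0])   # tool x at yaw a, z down
E
python3 - <<'E'
from h import *
d=WL-CL; L=np.linalg.norm(d); d/=L; a=np.arctan2(d[1],d[0])
arm.move_gripper(.036)
p=CL-d*.042
for k in (a,a-np.pi): print(k,solver.ik([*p,.12],down(k)),solver.ik([*(WL-d*.033),.03],down(k)))
arm.movep([*p,.13],down(a))
s=snap('wrist'); cv2.imwrite('pics/w1.png',s['pixels']); st=arm.get_state(); print(st['clock'],st['tool_pos'],st['width'],st['contact_force'])
for n,q in dict(CL=[*CL,.034],CS=[*CS,.034],WL=[*WL,.022],WS=[*WS,.022],tcp=st['tool_pos']).items(): print(n,proj(s,q).round())
E
```

```text
0.817139460359602 [ 0.54604757  0.20580165 -0.48948237  1.88123881  0.10911893  1.08063468
 -0.73982311] [ 0.29247545  0.61367492 -0.6116234   1.60557541  0.39166114  1.04763448
 -1.18527665]
-2.324453193230191 [ 1.14793317  0.45492005 -1.27114423  1.86142375  0.4714681   1.17919029
  2.10415272] [ 0.6554522   0.97034502 -1.29351576  1.58992506  0.95577386  1.33190607
  1.61599908]
2.825 [ 0.47638196 -0.08449258  0.13008943] 0.03608343492258105 [0.14526864 0.01258661 0.19925447]
CL [321. 163.]
CS [159. -47.]
WL [ 320. -250.]
WS [481. -12.]
tcp [323. 311.]
```

View pics/w1.png

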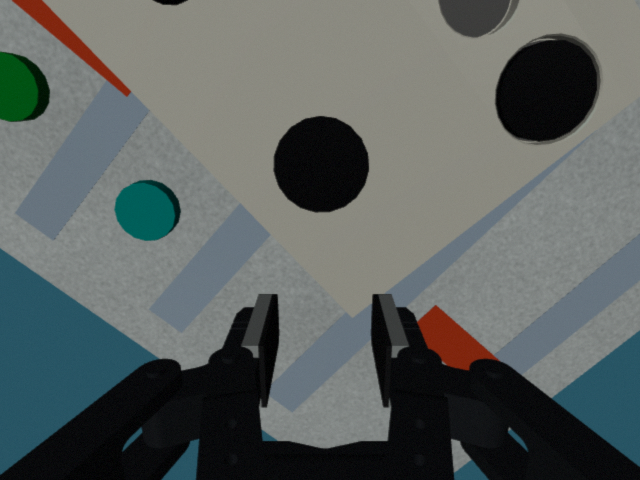

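The wrist view shows the large cake at (321,163), exactly where my estimate projects it, and the fingers are over bare deck. Next I touch the deck to get its height, then push.

```bash
cat >> h.py <<'E'
def touch(p,z0,zmin,f=2.0,step=.0012):
    arm.movel([*p,z0],v=.08); b=np.array(arm.get_state()['contact_force'])
    z=z0
    while z>zmin:
        z-=step; arm.movel([*p,z],v=.02); st=arm.get_state()
        if abs(st['contact_force'][2]-b[2])>f: break
    st=arm.get_state(); print('touch',z,st['tool_pos'],st['contact_force'],st['clock']); return st['tool_pos'][2]
E
python3 - <<'E'
from h import *
d=WL-CL; L=np.linalg.norm(d); d/=L
p=CL-d*.042
z=touch(p,.028,.006)
arm.movel([*p,z+.004],v=.05)
q=WL-d*(.033+.045)           # stop with the cake 45 mm short of the well
arm.movel([*q,z+.004],v=.06)
st=arm.get_state(); print(st['clock'],st['tool_pos'],st['contact_force'],'z',z)
s=snap('wrist'); cv2.imwrite('pics/w2.png',s['pixels']); g=s['pixels'].max(2)
print(blobs(s,(g<35).astype(np.uint8)*255,(.034,),500)); print(proj(s,[*(WL-d*.045),.034]),proj(s,[*WL,.022]))
E
```

```text
touch 0.020800000000000003 [ 0.47647348 -0.08316074  0.02108055] [-1.38124927  0.18649897  4.64602317] 5.75
8.7083 [0.58117523 0.02853388 0.02509699] [ 0.13043071 -0.40732892 -0.19390716] z 0.021080548834569526
[([311.0, 377.0], [(558.7, 7.2, 273.0, np.float64(149.4))])]
[322.53562179 238.0791005 ] [322.58305458 100.74681402]
```

View pics/w2.png

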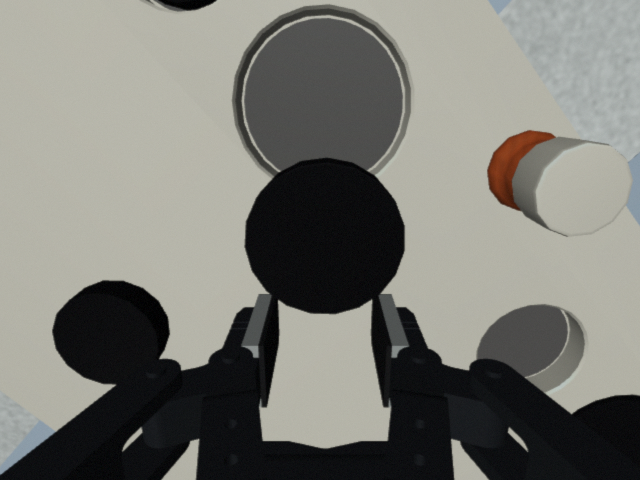

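The cake sits at (325,237), predicted (322,238), squarely between both fingertips. The well mouth at (322,98) is straight ahead, so I continue.

```bash
python3 - <<'E'
from h import *
d=WL-CL; d/=np.linalg.norm(d); z=.0211
arm.movel([*(WL-d*.0325),z+.004],v=.03)
st=arm.get_state(); print(st['clock'],st['tool_pos'],st['contact_force'])
s=snap('wrist'); cv2.imwrite('pics/w3.png',s['pixels']); print(proj(s,[*WL,.022]),proj(s,[*WL,.034]))
E
```

```text
10.425 [0.61228073 0.06173361 0.02510295] [-0.12683288  0.41098505  0.5804393 ]
[322.56748227 228.78898785] [322.43409356 239.34526427]
```

View pics/w3.png

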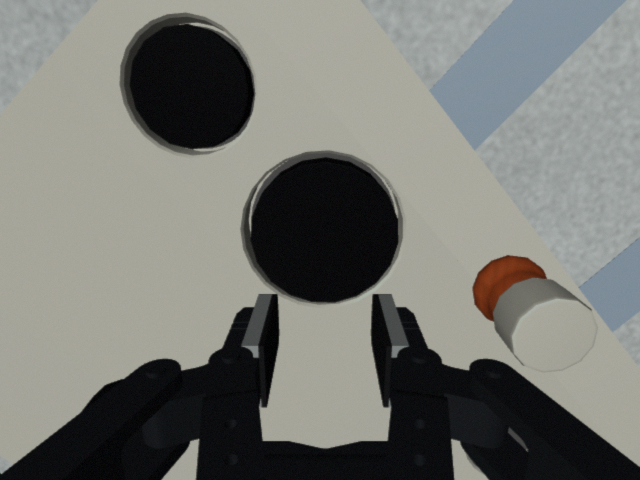

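The large cake has dropped in, a concentric disc at (324,230) with the rim visible all round. Now the small one.

```bash
python3 - <<'E'
from h import *
d=WS-CS; d/=np.linalg.norm(d); a=np.arctan2(d[1],d[0]); z=.0262
t=arm.get_state()['tool_pos']
arm.movel([t[0],t[1],.10],v=.15)
arm.move_gripper(.024)
p=CS-d*.038
arm.movep([*p,.09],down(a))
arm.movel([*p,z],v=.08)
st=arm.get_state(); print(st['clock'],st['tool_pos'],st['contact_force'],st['width'])
arm.movel([*(WS-d*(.027+.040)),z],v=.06)
st=arm.get_state(); print(st['clock'],st['tool_pos'],st['contact_force'])
s=snap('wrist'); cv2.imwrite('pics/w4.png',s['pixels']); print(proj(s,[*(WS-d*.04),.034]),proj(s,[*WS,.022]))
E
```

```text
13.8167 [0.49277496 0.10714582 0.02664469] [-0.26766873  0.21879208 -0.27016173] 0.02415495590599038
16.275 [0.58569108 0.00514311 0.0262326 ] [-0.7368723  -0.3096454   0.13992887]
[322.63887313 256.92417537] [322.77369637 137.90255372]
```

View pics/w4.png

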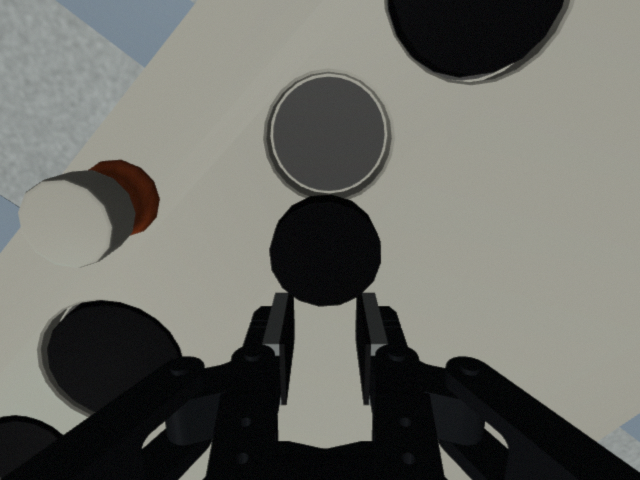

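The small cake is at (326,250) and its well at (327,135), dead ahead and about 39 mm away.

```bash
python3 - <<'E'
from h import *
d=WS-CS; d/=np.linalg.norm(d)
t=np.array(arm.get_state()['tool_pos'])
arm.movel([*(t[:2]+d*.039),.0262],v=.03)
st=arm.get_state(); print(st['clock'],st['tool_pos'],st['contact_force'])
s=snap('wrist'); cv2.imwrite('pics/w5.png',s['pixels']); print(proj(s,[*WS,.022]))
E
```

```text
17.7667 [ 0.61192115 -0.02343013  0.02620209] [-0.57407592 -0.48862797  0.12957703]
[323.01571084 242.3903575 ]
```

View pics/w5.png

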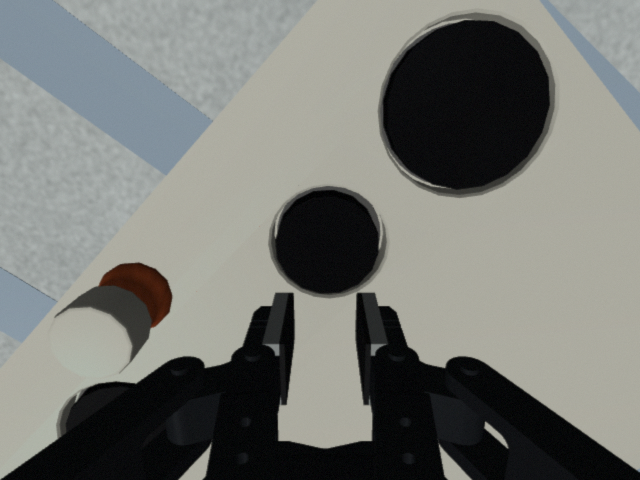

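The small cake is in too, with its rim concentric around (328,242). I'll retreat and check flushness by depth.

```bash
python3 - <<'E'
from h import *
t=np.array(arm.get_state()['tool_pos'])
arm.movel([t[0],t[1],.12],v=.15)
arm.movep([.53,.02,.22],down(0)); arm.pause(.3)
s=snap('wrist'); cv2.imwrite('pics/w6.png',s['pixels']); st=arm.get_state(); print(st['clock'],st['contact_force'])
v,u=np.mgrid[:480,:640]; D=s['range_z']
W=(np.stack([(u-s['K'][0,2])/s['K'][0,0]*D,(v-s['K'][1,2])/s['K'][1,1]*D,D],-1)-s['t'])@s['R']
for n,c,r in (('L',WL,.022),('S',WS,.015),('seatL',[.629,-.112],.022),('seatS',[.6375,.1535],.015),('deck',[.57,.02],.02)):
    m=(np.hypot(W[...,0]-c[0],W[...,1]-c[1])<r)&(D>0)
    P=W[m]; 
    if len(P)<20: print(n,'few',len(P)); continue
    A=np.c_[P[:,:2]-c,np.ones(len(P))]; k=np.linalg.lstsq(A,P[:,2],rcond=None)[0]; print(n,len(P),'z',k[2].round(4),'slope',k[:2].round(3))
g=s['pixels'].max(2)
for b in blobs(s,(g<40).astype(np.uint8)*255,(.022,),200): print(b)
E
```

```text
19.6833 [-0.66653763 -0.03234582 -0.26966052]
L 2789 z 0.0224 slope [ 0.001 -0.   ]
S 1281 z 0.0225 slope [-0.001 -0.   ]
seatL 2749 z 0.0226 slope [ 0.    -0.001]
seatS 1308 z 0.0223 slope [ 0.002 -0.007]
deck 1908 z 0.0224 slope [ 0.    -0.002]
([321.0, 414.0], [(289.0, 18.7, 691.5, np.float64(300.5))])
([406.0, 71.0], [(628.9, -43.8, 40.1, np.float64(38.9))])
([494.0, 73.0], [(627.3, -112.6, 57.9, np.float64(56.2))])
([150.0, 61.0], [(635.5, 151.6, 42.9, np.float64(41.2))])
([238.0, 63.0], [(633.1, 83.7, 58.8, np.float64(56.1))])
```

View pics/w6.png

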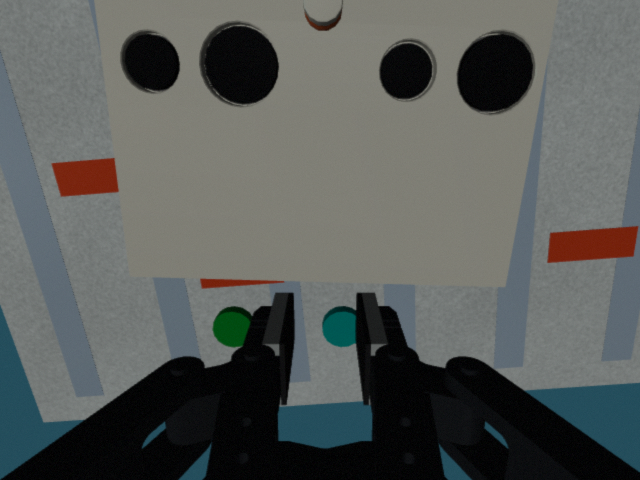

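All four cakes are flush in their wells at (150,61), (240,63), (406,71) and (494,73), and the pot is still standing at (323,10). I'm handing in.

```bash
python3 -c "
from h import *
arm.close_job()"
```

```text
the job is handed in; nothing more can be done
```

Both loose cakes are in their own wells and flush with the deck. I pushed each one diagonally along the deck with two spread fingertips, about 20 s in all, and then handed in the job with the gripper well clear.

- **Height and tilt:** By depth, the cake tops are at 22.4 mm (large) and 22.5 mm (small), against 22.4 mm for the deck, with tilt of about 0.001 rad.
- **Centring:** In the last wrist picture the rims look concentric around both cakes. The measured centres are about 2 mm from my first estimates of the wells. The already seated cakes show a similar offset, so this looks like camera calibration rather than a real error.
- **Other items:** The two seated cakes still lie flush and the pot is standing. I did not picture the cheese box, cup, saucer and brush again, but the arm did not work near them.

No check failed.

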